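Hone the vegetable knife on the spring-steel sharpener

TASK

Hone the straight-edged vegetable knife with the light wooden handle. Take it from its slot in the knife tray, set the heel of its edge in the V of the crossed spring steels, and draw the whole edge through from heel to tip in one straight stroke, pressing lightly and steadily so that both steels stay sprung partly down all the way but never reach their bump stops. Then put the knife back in the slot it came from, edge down and handle out of the same end, and leave everything else where it is.

Things in the scene. Friction and masses are not known exactly. Their poses are not given: they have to be found in the camera images.
- knife: Straight-edged knife, edge down in a tray slot (may lean a few degrees), 0.14-0.22 kg. Origin: heel end of the edge; x along the edge to the tip (edge 150 mm, straight all along), z from edge to spine (blade 44 mm high, 3 mm thick). Light wooden handle with black ferrule, flat-sided: x -124 to -14 mm, 20 mm wide (y), z 21 to 45 mm. Mass centre 40 mm ahead of heel.
- knife_grip (a point): Good place to grip: middle of the handle's section at knife x = -35 mm, 33 mm above the line of the edge. To the right of the tray a fixed black wire rack leans in the sink (world x 0.44 to 0.70 m, its top edge at about y = -0.22 m, z = 0.21 m): pass over it or in front of it.
- knife_tip (a point): Tip end of the cutting edge, at knife x = 150 mm, z = 0.
- tray: Fixed light wooden tray, 170 (x) x 84 (y) x 38 mm high. Origin: centre of underside. Two slots along x, open at both ends: y = +20 mm (for the knife) and -20 mm. Slot floor at z = 10 mm; 4.4 mm wide up to z = 24 mm, flaring to 14 mm at the top. The knife starts with its x along the tray's x, heel at about x = -90 mm, handle out past the -x end, toward the robot.
- sharpener: Fixed grey sharpener on a suction foot, base 80 x 88 mm, 51 mm high at the pivots. Origin: centre of underside. x: the way the blade points through it (the knife is drawn toward -x). Two 8 mm steels pivot at y = +34 and -34 mm, z = 40 mm, lean inward at 52 degrees and cross to an open V, 50 mm wide at its top (z = 120 mm), at x = -6 and +6 mm.
- steels_cross (a point): Bottom of the V of the unpressed steels: sharpener x = y = 0, z = 90 mm; it does not sink with them. An edge lowered there just touches both. Pressed 4 mm lower each steel turns about 0.045 rad (1 N in all), 10 mm lower about 0.11 rad (2 N), 18 mm lower about 0.22 rad (3 N); an edge off to one side turns the two unequally.
- steel_a (a joint): How far the steel pivoted at y = +34 mm is sprung down, rad: 0 at rest, 0.34 on its bump stop. It springs back by itself.
- steel_b (a joint): The same for the steel pivoted at y = -34 mm.
- spare_knife: Second, smaller knife with a dark handle, edge down in the tray's other slot, its handle out of the far (+x) end of the tray. Leave it.
- tape_roll: Roll of brown tape lying flat, 98 mm across, 25 mm high. Bystander.
- pill_bottle: Orange and white pill bottle on its side, 76 mm long, 37 mm thick. Bystander.
- gummy_jar: Pink jar with white ribbed lid, 78 mm across, 96 mm high. Bystander.
- spice_c: Spice jar with red lid, 45 mm across, 106 mm high. Bystander.
- drops_bottle: Small brown bottle with white cap, 32 mm across, 63 mm high. Bystander.
- tealight: Tealight in a metal cup, 38 mm across, 15 mm high. Bystander.

How it is judged:
On the way, in this order (a step that is already met when the one before it is completed fails the run):
1. the heel end of the edge (6 to 28 mm from the heel) runs in the V, in line, the knife bearing on steels that are both sprung down (over 0.02 rad) (x of steels_cross in the frame of knife between 0.006 and 0.028 m and angle between the x axis of knife and the x axis of sharpener, either way round below 0.2 rad and contact force between knife and sharpener above 0.5 N and value of joint each of steel_a, steel_b above 0.02 rad), for 0.04 s.
2. the next part of the edge (34 to 50 mm from the heel) runs in the V, in line, the knife bearing on steels that are both sprung down (over 0.02 rad) (x of steels_cross in the frame of knife between 0.034 and 0.05 m and angle between the x axis of knife and the x axis of sharpener, either way round below 0.2 rad and contact force between knife and sharpener above 0.5 N and value of joint each of steel_a, steel_b above 0.02 rad), for 0.04 s.
3. the part before the middle (56 to 72 mm from the heel) runs in the V, in line, the knife bearing on steels that are both sprung down (over 0.02 rad) (x of steels_cross in the frame of knife between 0.056 and 0.072 m and angle between the x axis of knife and the x axis of sharpener, either way round below 0.2 rad and contact force between knife and sharpener above 0.5 N and value of joint each of steel_a, steel_b above 0.02 rad), for 0.04 s.
4. the part after the middle (78 to 94 mm from the heel) runs in the V, in line, the knife bearing on steels that are both sprung down (over 0.02 rad) (x of steels_cross in the frame of knife between 0.078 and 0.094 m and angle between the x axis of knife and the x axis of sharpener, either way round below 0.2 rad and contact force between knife and sharpener above 0.5 N and value of joint each of steel_a, steel_b above 0.02 rad), for 0.04 s.
5. the part before the tip end (100 to 116 mm from the heel) runs in the V, in line, the knife bearing on steels that are both sprung down (over 0.02 rad) (x of steels_cross in the frame of knife between 0.1 and 0.116 m and angle between the x axis of knife and the x axis of sharpener, either way round below 0.2 rad and contact force between knife and sharpener above 0.5 N and value of joint each of steel_a, steel_b above 0.02 rad), for 0.04 s.
6. the tip end of the edge (122 to 146 mm from the heel) runs in the V, in line, the knife bearing on steels that are both sprung down (over 0.02 rad) (x of steels_cross in the frame of knife between 0.122 and 0.146 m and angle between the x axis of knife and the x axis of sharpener, either way round below 0.2 rad and contact force between knife and sharpener above 0.5 N and value of joint each of steel_a, steel_b above 0.02 rad), for 0.04 s.
At the end, for the whole second after the job is handed in: The knife rests in its own slot (y = +20 mm), edge down on the slot floor (heel within 8 mm, tip within 10 mm of it in height), heel 68 to 115 mm from the tray's middle on the -x side, along the slot within 0.12 rad, upright within 0.25 rad, released and at rest (x of knife in the frame of tray between -0.115 and -0.068 m and y of knife in the frame of tray between 0.01 and 0.03 m and z of knife in the frame of tray between 0.004 and 0.018 m and z of knife_tip in the frame of tray below 0.02 m and angle between the x axis of knife and the x axis of tray, either way round below 0.12 rad and angle between knife's own z axis and vertical below 0.25 rad and linear speed of knife below 0.02 m/s and angular speed of knife below 1.5 rad/s); the robot touches nothing.
It fails at once if a steel is forced to its bump stop (past 0.325 rad) (value of joint any of steel_a, steel_b above 0.325 rad).
It fails at once if a bystander is pushed more than 30 mm from its place (distance of any of spare_knife, tape_roll, pill_bottle, gummy_jar, spice_c, drops_bottle, tealight from where it was at the start of the episode above 0.03 m).
It also fails if it takes over 50 s, if anything falls off the work surface, if the arm or the gripper's body presses on something with over 40 N, if the wrist force passes 120 N, or if a joint passes its speed limit or range.

ROBOT

A 6-joint arm with a two-finger parallel gripper is mounted at the origin on a cart in front of the work surface, level with it; the furniture and walls round the work are solid. World frame = base frame: x ahead of the robot, y to its left, z up, the work surface at z = 0. Lengths are in m, angles in rad, forces in N, time in s.
With the tool pointing down it reaches from about 0.4 to 0.925 m from the base axis. Payload 3.4 kg.
Tool frame: the origin (TCP) lies at the very end of the fingers, on their centre line; the grasp point (between the pads) lies 19 mm behind it; z points along the fingers, y is the line along which they close (so a half turn about z gives the same grasp; the last joint's range is limited). The gripper opens to 85 mm and grips with 20 to 120 N. Pads are 22 mm wide; open, the fingers measure 114 mm over their backs; the gripper's body (76 mm by 85 mm) begins 54 mm behind the grasp point. The pads swing forward as they close: fully open they stand 13 mm farther back than shut.
Start: joints at [-1.296, 0.307, 1.506, -0, 1.328, -0.073], TCP at [0.196, -0.54, 0.231] pointing down, gripper open.
Joint ranges: [-3.12, 3.12], [-1.05, 2.28], [0.14, 2.33], [-1.42, 4.57], [0.1, 2.73], [-2.68, 2.68]. Speed limits (rad/s): [2.57, 2.57, 3.14, 3.14, 3.14, 3.14].

INTERFACE

Orientations are given as a 3x3 rotation matrix whose columns are the frame's x, y, z axes.
In Python, from rig import ctrl gives the robot as it stands.
- The arm moves only by the tool send_path, called as name([rows], argument=value, ...), one row to a line, values as JSON. Schema: {"type":"object","properties":{"deltas":{"type":"array","items":{"type":"array","items":{"type":"array","items":{"type":"number"},"minItems":5,"maxItems":5},"minItems":1,"maxItems":20},"minItems":1,"maxItems":1},"squeeze":{"type":"number"},"only":{"type":"string"},"quiet":{"type":"boolean"},"lines":{"type":"string"}},"required":["deltas"],"additionalProperties":false}. deltas is a list that holds a single list of rows (three levels of brackets), with 1 to 20 rows, each of 5 numbers: dx, dy, dz in units of 50 mm, then a turn about the tool's z in rad, then the opening from 0.0 (shut) to 1.0 (fully open); each row shifts and turns the commanded pose from where the row before left it, along the tool's axes as they then stand; what a row does not reach is not made up. A row lasts 1/12 s, in which the tool goes at most 0.0417 m and 0.125 rad, less where a joint would pass 70% of its speed; a pose out of reach is approached as far as the arm can. The fingers move at their own pace and stop on an object; squeeze is the grip in N (left out, the last holds). Time passes only in rows, so rows that do not move let the fingers close. The tool returns the time, the measured TCP pose, the force, the opening and the grip force at its end. only (a regular expression) keeps the lines of the reply that match it, lines (a string "A,B") keeps lines A to B, and quiet returns only ok. Input that does not fit is refused with a message, and nothing moves.
- ctrl.get_obs(): the state, without advancing time (a new reading comes with each control period).
- ctrl.snapshot(name): name is "scene" or "side" or "wrist"; returns a dict with "img" (400x640x3 uint8, blue, green, red), "camera_matrix" (3x3 intrinsics, pixels), "k1" (the pictures are not rectified: a ray, as slopes to the right and down, at radius r is drawn at 1 + k1 r^2 times it, then the intrinsics apply), "R" (3x3) and "t" (3): a world point X has camera coordinates R X + t. Camera axes: x right, y down, z forward; pixel columns grow to the right and rows downward; lengths in m; the calibration is good to about 2 mm. A picture is of the moment at which its call begins. There is no depth.
- ctrl.sign_off(): hands the job in; it is judged then, once.
The state is a dict: "clock": time; "qpos": joint angles; "qvel": joint speeds; "effort": joint torques, N m; "ee_pos": TCP position; "ee_rot": TCP orientation; "ft_force": force on the tool from outside, world axes, zero at the start; "wrist_torque": the same for the moment, N m; "grip_width": opening from 0.0 (shut) to 1.0 (fully open); "gripper_force": force on a finger pad.
Only numpy, scipy, OpenCV 4.12 (cv2) and the standard library are available. Lean on these libraries where they do the work, as an engineer would, in place of code of your own. Each camera call takes 0.05 s, during which the arm holds its last target. There are 200 camera calls.

## Working session

There is one attempt and no reset: what is moved stays moved. The work goes in short steps, Python scripts to look and compute and a tool call to move; the robot and the scene stay as the last step left them, time stands still between calls to the robot, and variables do not carry over. Pictures are saved under pics/ and viewed, at most 10 in all, crops included, and the job is handed in when it is done.

```bash
ls; mkdir -p pics; python3 - <<'E'
from rig import ctrl
import cv2,numpy as np
for n in("scene","side"):
    s=ctrl.snapshot(n);cv2.imwrite(f"pics/{n}0.png",s["img"]);np.savez(f"{n}0.npz",**s)
    print(n,s["camera_matrix"].tolist(),s["k1"],(-s["R"].T@s["t"]).round(3),s["R"].round(2).tolist())
o=ctrl.get_obs();print(o["ee_pos"],o["ee_rot"].round(3),o["clock"])
E
```

```text
pics
rig.py
scene [[361.8960585683679, 0.0, 324.0075873187625], [0.0, 361.8960585683679, 207.692633942045], [0.0, 0.0, 1.0]] 0.011475911676612965 [-0.039  0.344  0.829] [[-0.56, -0.83, -0.01], [-0.61, 0.41, -0.68], [0.57, -0.37, -0.73]]
side [[397.50850098135913, 0.0, 318.11657019824526], [0.0, 397.50850098135913, 199.8613719723346], [0.0, 0.0, 1.0]] -0.04924053325359573 [-0.414 -0.267  0.578] [[0.26, -0.96, -0.01], [-0.44, -0.11, -0.89], [0.86, 0.24, -0.46]]
[ 0.19632033 -0.53980801  0.230477  ] [[ 0.94   0.342 -0.   ]
 [ 0.342 -0.94   0.002]
 [ 0.    -0.002 -1.   ]] 0.1
```

View pics/scene0.png

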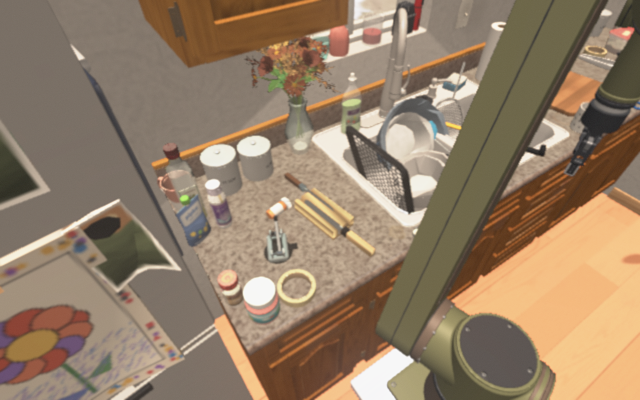

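View pics/side0.png

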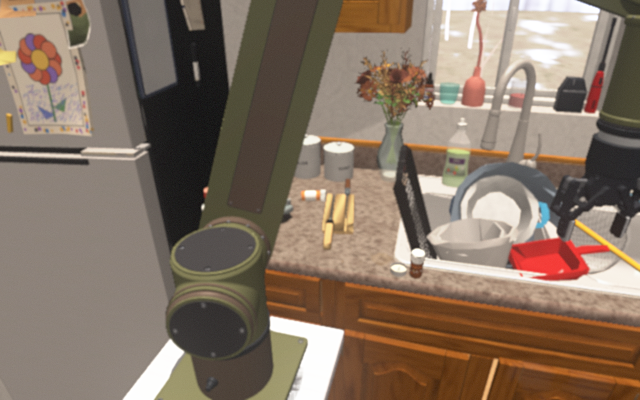

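The scene picture shows the tray at about (325,212) with the knife handle end at (372,250), the sharpener at (278,245), tape at (297,287), gummy jar at (262,297), spice at (229,283), pill bottle at (279,207) and rack at (380,170). The side picture shows the tray at (338,215), with the sharpener hidden behind the arm. I'll zoom in next.

```bash
cat > h.py <<'E'
import cv2,numpy as np
from rig import ctrl
def snap(n,tag):
    s=ctrl.snapshot(n);np.savez(f"{tag}.npz",**s);return s
def load(tag): return dict(np.load(f"{tag}.npz"))
def ray(s,u,v):
    K=s["camera_matrix"];d=np.array([(u-K[0,2])/K[0,0],(v-K[1,2])/K[1,1]])
    p=d.copy()
    for _ in range(20): p=d/(1+float(s["k1"])*(p@p))
    w=s["R"].T@np.array([*p,1]);return -s["R"].T@s["t"],w/np.linalg.norm(w)
def onz(s,u,v,z):
    c,w=ray(s,u,v);return c+w*(z-c[2])/w[2]
def proj(s,X):
    c=s["R"]@np.asarray(X,float)+s["t"];p=c[:2]/c[2];p=p*(1+float(s["k1"])*(p@p));K=s["camera_matrix"]
    return np.array([K[0,0]*p[0]+K[0,2],K[1,1]*p[1]+K[1,2]])
def tri(l):
    A=0;b=0
    for s,u,v in l:
        c,w=ray(s,u,v);P=np.eye(3)-np.outer(w,w);A=A+P;b=b+P@c
    X=np.linalg.solve(A,b);return X,[proj(s,X)-[u,v] for s,u,v in l]
def crop(s,x0,y0,w,h,k,f):
    cv2.imwrite(f"pics/{f}.png",cv2.resize(s["img"][y0:y0+h,x0:x0+w],None,fx=k,fy=k,interpolation=cv2.INTER_CUBIC))
E
python3 - <<'E'
from h import *
s=load("scene0");crop(s,220,170,160,120,5,"c0")
for n,u,v,z in(("handle end",372,250,.05),("tray",326,212,.038),("sharp",278,258,0),("tape",297,290,.0),("gummy",260,285,.096),("pill",279,207,.02),("spice",228,277,.1)):print(n,onz(s,u,v,z).round(3))
E
```

```text
handle end [ 0.366 -0.073  0.05 ]
tray [ 0.556 -0.054  0.038]
sharp [0.517 0.133 0.   ]
tape [0.402 0.141 0.   ]
gummy [0.41  0.228 0.096]
pill [0.668 0.044 0.02 ]
spice [0.469 0.281 0.1  ]
```

View pics/c0.png

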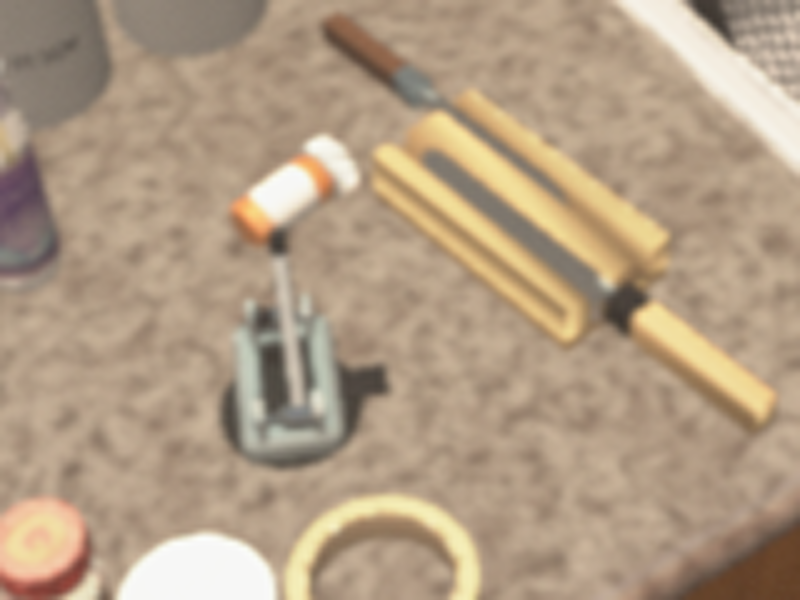

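The crop shows the knife running from its handle end at (775,410) to the blade's far end at (430,160). The steel of the V is seen nearly edge-on from (295,410) to (278,240), so the sharpener's x axis runs left-right in the image. I'll go over for a wrist view.

```bash
python3 - <<'E'
from h import *
s=load("scene0")
a=onz(s,220+765/5,170+405/5,.055);b=onz(s,220+430/5,170+160/5,.054);print(a,b,np.arctan2(*(b-a)[[1,0]]))
R=ctrl.get_obs()["ee_rot"];p=ctrl.get_obs()["ee_pos"]
print(R.T@(np.array([.36,-.30,.38])-p),R.T@(np.array([.42,0.02,.38])-[.36,-.30,.38]))
E
```

```text
[ 0.35980479 -0.07010492  0.055     ] [ 0.61063709 -0.01931217  0.054     ] 0.1997952029039969
[ 0.23579432 -0.16971335 -0.14917929] [ 0.16573566 -0.28023455  0.00053445]
```

Careful with the scale: shifts go in units of 50 mm. That gives: -0.034 m is -0.68, 0.03 m is 0.6.

send_path([
  [[0.48,-0.34,-0.58,0,1],[0.48,-0.34,-0.58,0,1],[0.48,-0.34,-0.58,0,1],[0.48,-0.34,-0.58,0,1],[0.54,-0.4,-0.34,0,1],[0.54,-0.4,-0.34,0,1],[0.6,-0.5,0,0,1],[0.6,-0.5,0,0,1],[0.4,-0.68,0,0,1],[0.4,-0.68,0,0,1],[0.4,-0.68,0,0,1],[0.4,-0.68,0,0,1],[0.4,-0.68,0,0,1],[0.4,-0.68,0,0,1],[0.4,-0.68,0,0,1],[0.4,-0.68,0,0,1],[0.4,-0.68,0,0,1],[0,0,0,0,1],[0,0,0,0,1]],
])

```text
clock: 1.68
ee_pos: [0.4041, 0.031, 0.3809]
ee_rot: [[0.938, 0.347, -0.001], [0.347, -0.938, -0.0], [-0.001, -0.0, -1.0]]
ft_force: [0.7, -0.2, 0.1]
grip_width: 1.003
gripper_force: 0.0
```

```bash
python3 - <<'E'
from h import *
s=snap("wrist","w1");cv2.imwrite("pics/w1.png",s["img"]);print((-s["R"].T@s["t"]).round(3),s["camera_matrix"][0,0])
E
```

```text
[0.465 0.054 0.523] 335.58196557196305
```

View pics/w1.png

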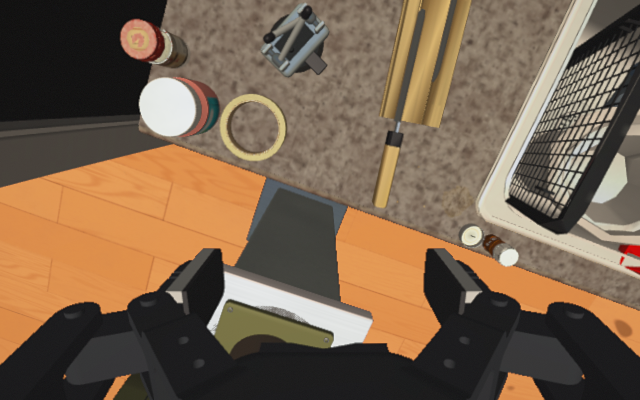

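The wrist view shows the sharpener at (296,40), the tray cut off at the top, and the knife handle end at (381,205). The tape roll is at (253,127), the tealight at (471,236) and the drops bottle at (502,250). I'll move forward for a full view.

Converted, 0.04 m is 0.8.

send_path([
  [[0.8,0,0,0,1],[0.8,0,0,0,1],[0.8,0,0,0,1],[0,0,0,0,1],[0,0,0,0,1]],
])

```text
clock: 2.15
ee_pos: [0.5187, 0.0682, 0.3796]
ee_rot: [[0.941, 0.34, -0.003], [0.34, -0.941, -0.001], [-0.003, -0.0, -1.0]]
ft_force: [-0.4, -0.4, -0.6]
grip_width: 1.003
gripper_force: 0.0
```

```bash
python3 - <<'E'
from h import *
s=snap("wrist","w2");crop(s,200,60,300,220,2.66,"w2")
E
```

```text
(no output)
```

View pics/w2.png

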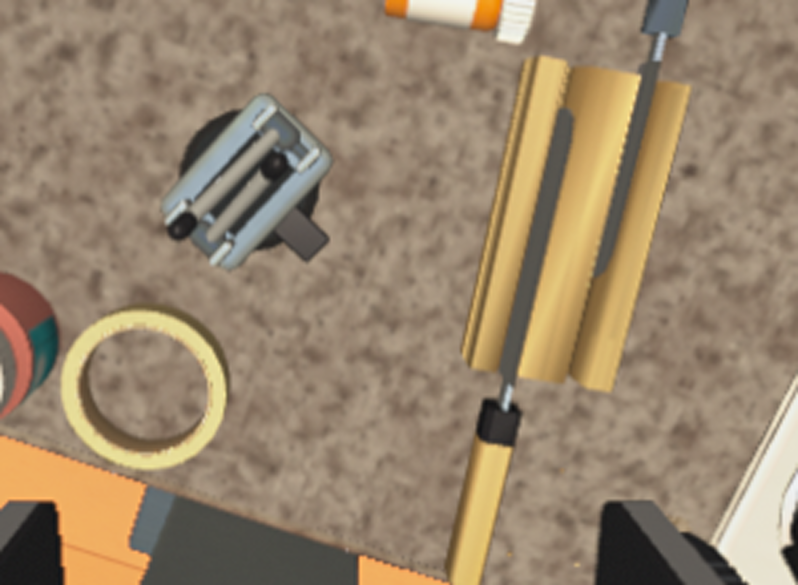

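The wrist crop shows dark steel caps at (182,225) and (275,165). The base top corners are at (265,95), (330,160), (230,268) and (163,205). The spine tip is at (566,112), the ferrule at (498,423) and the tray's near-end corners at about (465,355) and (610,390).

```bash
python3 - <<'E'
from h import *
a=load("w1");b=load("w2");print((-b["R"].T@b["t"]).round(3),b["R"].round(3).tolist())
c=lambda x,y:(200+x/2.66,60+y/2.66)
# refine caps: dark blobs
def blobs(s,x0,y0,x1,y1,th=40):
    m=(s["img"].max(2)<th).astype(np.uint8);m2=np.zeros_like(m);m2[y0:y1,x0:x1]=m[y0:y1,x0:x1]
    n,l,st,ce=cv2.connectedComponentsWithStats(m2)
    return [(ce[i].round(1).tolist(),int(st[i,4])) for i in range(1,n) if st[i,4]>15]
print("w1",blobs(a,240,0,345,85));print("w2",blobs(b,255,90,330,165))
print("fer1",blobs(a,375,120,410,150,60),"fer2",blobs(b,375,205,400,235,60))
for n,p,z in(("capA",(182,225),.12),("capB",(275,165),.12),("b1",(265,95),.051),("b2",(330,160),.051),("b3",(230,268),.051),("b4",(163,205),.051),("spinetip",(566,112),.054),("heel",(509,395),.054),("ferr",(498,423),.055),("tNL",(465,355),.038),("tNR",(610,390),.038),("tFL",(530,57),.038),("tFR",(689,86),.038)):print(n,onz(b,*c(*p),z).round(4))
print("handle end w1",onz(a,381.5,206,.053))
E
```

```text
[0.58  0.091 0.522] [[0.339, -0.941, -0.0], [-0.908, -0.327, 0.263], [-0.248, -0.089, -0.965]]
w1 [([306.2, 12.9], 80), ([269.4, 37.7], 62), ([319.8, 49.6], 38), ([303.1, 68.4], 43)]
w2 [([302.5, 122.6], 50), ([269.8, 143.8], 35)]
fer1 [([388.8, 137.5], 73), ([398.7, 141.0], 51)] fer2 [([386.7, 218.5], 199)]
capA [0.517  0.1377 0.12  ]
capB [0.556 0.107 0.12 ]
b1 [0.583  0.1259 0.051 ]
b2 [0.5638 0.0839 0.051 ]
b3 [0.493  0.1149 0.051 ]
b4 [0.5127 0.1583 0.051 ]
spinetip [ 0.6272 -0.0205  0.054 ]
heel [ 0.4788 -0.0512  0.054 ]
ferr [ 0.462  -0.0515  0.055 ]
tNL [ 0.4886 -0.0236  0.038 ]
tNR [ 0.4976 -0.1092  0.038 ]
tFL [0.6477 0.0042 0.038 ]
tFR [ 0.6634 -0.0799  0.038 ]
handle end w1 [ 0.36389083 -0.07392119  0.053     ]
```

send_path([
  [[0,0,0,0.075,1],[0,0,0,0.075,1],[0,0,0,0,1]],
])

```text
clock: 2.45
ee_pos: [0.5158, 0.0682, 0.3817]
ee_rot: [[0.981, 0.193, -0.0], [0.193, -0.981, -0.0], [-0.0, 0.0, -1.0]]
ft_force: [0.1, -0.5, -0.1]
grip_width: 0.998
gripper_force: 0.0
```

```bash
python3 - <<'E'
from h import *
a=load("w1");b=load("w2");s=load("scene0")
A=tri([(a,269.4,37.7),(b,200+181/2.66,60+226/2.66)]);B=tri([(a,306.2,12.9),(b,302.5,122.6),(s,275.6,217.5)]);print(A,B,"mid",(A[0]+B[0])/2,np.arctan2(*(B[0]-A[0])[[1,0]]))
print("ferr",onz(b,386.7,218.5,.05))
print("bottle",onz(s,222,222,0),onz(s,191,242,0))
o=ctrl.get_obs();print(np.arctan2(o["ee_rot"][1,0],o["ee_rot"][0,0]),o["ee_rot"].T@(np.array([.4445,-.0575,.024])-o["ee_pos"]),o["qpos"].round(2))
E
```

```text
(array([0.51593469, 0.13809254, 0.11594976]), [array([-0.38532898, -0.03117281]), array([0.36013482, 0.00918246])]) (array([0.55434111, 0.10706409, 0.1179907 ]), [array([ 0.15263543, -0.24884716]), array([0.47845016, 0.69537379]), array([-0.34367172,  0.08697546])]) mid [0.5351379  0.12257831 0.11697023] -0.6795378407403121
ferr [ 0.46124234 -0.05193383  0.05      ]
bottle [7.27724657e-01 2.09287391e-01 1.11022302e-16] [7.06879424e-01 3.13217695e-01 1.11022302e-16]
0.19450554858745725 [-0.09413232  0.10939671  0.35778494] [ 0.05  0.15  1.35 -0.    1.64  1.43]
```

send_path([
  [[-0.47,0.55,0,0,1],[-0.47,0.55,0,0,1],[-0.47,0.55,0,0,1],[-0.47,0.54,0,0,1],[0,0,0.8,0,1],[0,0,0.8,0,1],[0,0,0.8,0,1],[0,0,0.8,0,1],[0,0,0.8,0,1],[0,0,0.8,0,1],[0,0,0.8,0,1],[0,0,0.8,0,1],[0,0,0.38,0,1],[0,0,0.38,0,1],[0,0,0,0,1],[0,0,0,0,1]],
])

```text
clock: 3.78
ee_pos: [0.4454, -0.0564, 0.0233]
ee_rot: [[0.98, 0.198, -0.002], [0.198, -0.98, 0.0], [-0.002, -0.001, -1.0]]
ft_force: [0.5, -0.2, 0.3]
grip_width: 1.001
gripper_force: 0.0
```

```bash
python3 - <<'E'
from h import *
snap("wrist","w3");s=load("w3");cv2.imwrite("pics/w3.png",s["img"])
E
```

```text
(no output)
```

View pics/w3.png

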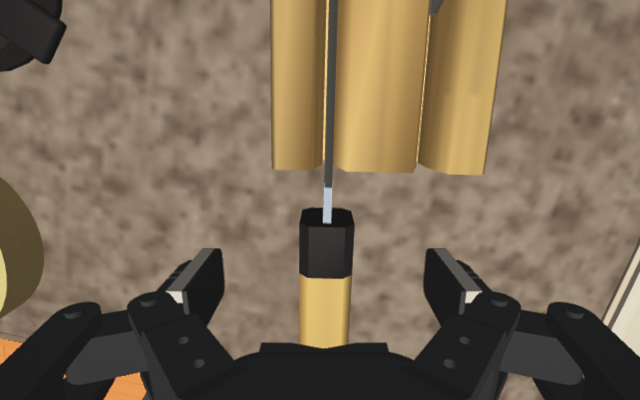

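The view shows the handle at column 327, between the pads (midpoint about 323), with the ferrule's front edge at row 210. I'll close on it.

send_path([
  [[0,0,0,0,0.5],[0,0,0,0,0],[0,0,0,0,0],[0,0,0,0,0],[0,0,0,0,0],[0,0,0,0,0],[0,0,0,0,0],[0,0,0,0,0]],
], squeeze=100)

```text
clock: 4.5
ee_pos: [0.4471, -0.0561, 0.0239]
ee_rot: [[0.981, 0.196, 0.001], [0.196, -0.981, -0.0], [0.001, 0.0, -1.0]]
ft_force: [-1.4, -1.8, 7.0]
grip_width: 0.22
gripper_force: 97.0
```

```bash
python3 - <<'E'
from h import *
s=load("w3");o=ctrl.get_obs();t=np.array([.4454,-.0564,0]);ex=np.array([.98,.198,0]);ey=np.array([.198,-.98,0])
for n,p,z in(("ferrfront",(326,209),.055),("ferrback",(326,277),.055),("spine up",(334,5),.054),("spine heel",(328,190),.054),("tray nl",(274,169),.038),("tray nr",(484,174),.038),("slotL",(323,166),.038),("slotR",(338,168),.038)):
    X=onz(s,*p,z);print(n,X.round(4),"tool",((X-t)@ex).round(4),((X-t)@ey).round(4))
E
```

```text
ferrfront [ 0.4763 -0.0509  0.055 ] tool 0.0314 0.0007
ferrback [ 0.4508 -0.0561  0.055 ] tool 0.0054 0.0007
spine up [ 0.5397 -0.0405  0.054 ] tool 0.0955 0.0031
spine heel [ 0.4829 -0.0503  0.054 ] tool 0.0379 0.0014
tray nl [ 0.4831 -0.0291  0.038 ] tool 0.0423 -0.0193
tray nr [ 0.4974 -0.1098  0.038 ] tool 0.0404 0.0626
slotL [ 0.488  -0.0475  0.038 ] tool 0.0435 -0.0003
slotR [ 0.4883 -0.0533  0.038 ] tool 0.0427 0.0054
```

Converted, -0.015 m is -0.3, -0.025 m is -0.5.

send_path([
  [[0,0,-0.16,0,0],[0,0,-0.24,0,0],[0,0,-0.3,0,0],[0,0,-0.3,0,0],[0,0,-0.4,0,0],[0,0,-0.5,0,0],[0,0,-0.5,0,0],[0,0,-0.5,0,0],[0,0,0,0,0],[0,0,0,0,0]],
])

```text
clock: 5.33
ee_pos: [0.4472, -0.056, 0.1696]
ee_rot: [[0.98, 0.198, 0.003], [0.198, -0.98, -0.001], [0.003, 0.001, -1.0]]
ft_force: [0.1, 1.0, -2.9]
grip_width: 0.219
gripper_force: 97.4
```

```bash
python3 - <<'E'
from h import *
o=ctrl.get_obs();R=o["ee_rot"];print(np.arctan2(R[1,0],R[0,0]),R.T@(np.array([.5149,.0739,.169])-o["ee_pos"]))
for n in("wrist","scene"):s=snap(n,n+"4")
w=load("wrist4");c=load("scene4");p=(c["R"]@o["ee_pos"]+c["t"]);u,v=proj(c,o["ee_pos"]+[.05,0,0]).astype(int)
cr=cv2.resize(c["img"][v-60:v+60,u-80:u+80],None,fx=4,fy=4,interpolation=cv2.INTER_CUBIC)[:300]
print(u,v);cv2.imwrite("pics/l4.png",np.vstack([w["img"][:290],cr[:300]]))
E
```

```text
0.1993484787692032 [ 0.09203985 -0.11388239  0.00069638]
339 191
```

View pics/l4.png

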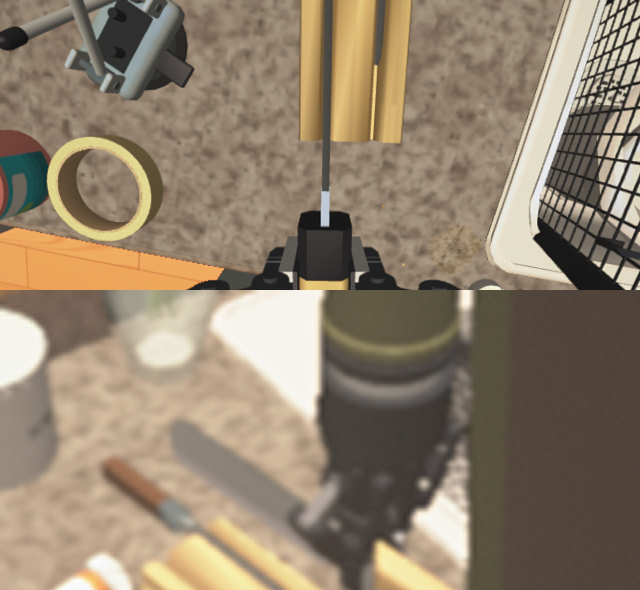

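The knife is held level and straight, with its spine running from (325,190) to (329,0) in the wrist view. In the scene half, the blade is clear of the tray. I'll turn now.

send_path([
  [[0,0,0,-0.118,0],[0,0,0,-0.118,0],[0,0,0,-0.118,0],[0,0,0,-0.118,0],[0,0,0,-0.118,0],[0,0,0,-0.118,0],[0,0,0,-0.118,0],[0,0,0,-0.12,0],[0,0,0,0,0],[0,0,0,0,0]],
])

```text
clock: 6.27
ee_pos: [0.4455, -0.0557, 0.1669]
ee_rot: [[0.416, 0.909, -0.003], [0.909, -0.416, 0.001], [-0.001, -0.003, -1.0]]
ft_force: [1.3, 0.2, -2.0]
grip_width: 0.217
gripper_force: 97.4
```

```bash
python3 - <<'E'
from h import *
c=load("scene4");e=np.array([.98,.198,0]);p=np.array([.4472,-.056,0])
for z in(.19,.20,.21):print(z,proj(c,p+.1875*e+[0,0,z]))
print("seen ~302.8,167")
o=ctrl.get_obs();R=o["ee_rot"];print(np.arctan2(R[1,0],R[0,0]),R.T@(np.array([.5149,.0739,.169])-o["ee_pos"]),o["ft_force"])
snap("scene","scene5");snap("side","side5");snap("wrist","w5")
E
```

```text
0.19 [299.69333771 163.04185705]
0.2 [299.48088618 160.18798298]
0.21 [299.26517668 157.29075734]
seen ~302.8,167
1.1415746279353638 [ 0.14671491  0.00911727 -0.00227415] [ 1.34341987  0.21811412 -1.97796036]
```

Converted, 0.04 m is 0.8, 0.0367 m is 0.734.

send_path([
  [[0.6,0.04,0,0,0],[0.8,0.06,0,0,0],[0.8,0.06,0,0,0],[0.734,0.02,0,0,0],[0,0,0,0,0],[0,0,0,0,0]],
])

```text
clock: 6.92
ee_pos: [0.5163, 0.0757, 0.168]
ee_rot: [[0.411, 0.912, -0.0], [0.912, -0.411, 0.0], [-0.0, -0.0, -1.0]]
ft_force: [-0.7, -1.6, -1.8]
grip_width: 0.216
gripper_force: 97.6
```

```bash
python3 - <<'E'
from h import *
w=snap("wrist","w6");c=snap("scene","scene6");d=snap("side","side6")
u,v=proj(c,[.54,.12,.12]).astype(int);print(u,v)
cr=cv2.resize(c["img"][v-45:v+30,u-80:u+80],None,fx=4,fy=4,interpolation=cv2.INTER_CUBIC)
cv2.imwrite("pics/v6.png",np.vstack([w["img"][:290],cr]))
E
```

```text
273 222
```

View pics/v6.png

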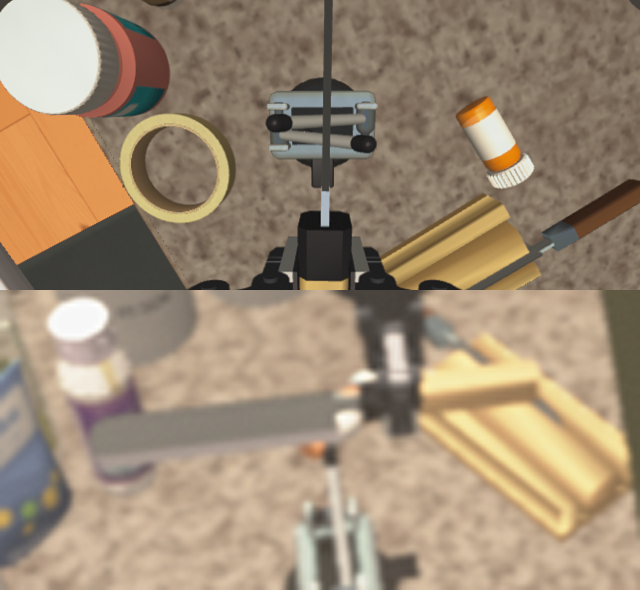

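The wrist view shows caps at (279,123) and (363,145), with the blade running between them along columns 325-328. In the scene half, the lower edge of the blade runs from about (105,467) to (335,440).

```bash
python3 - <<'E'
from h import *
w=load("w6");c=load("scene6");o=ctrl.get_obs();p=np.array([.5163,.0757,0]);ex=np.array([.411,.912,0]);ey=np.array([.912,-.411,0])
for n,px,z in(("A",(279,123),.117),("B",(363,145),.117),("spine",(325.5,190),.198),("spine far",(328.5,3),.198)):
    X=onz(w,*px,z)-p;print(n,(X@ex).round(4),(X@ey).round(4))
g=lambda a,b:(193+a/4,177+(b-290)/4)
for n,kx,kz in(("tipedge",.15,0),("tipspine",.15,.044),("x20edge",.02,0),("x20spine",.02,.044)):
    q=proj(c,p+(kx+.0375)*ex+[0,0,.168-.0139+kz]);print(n,(4*(q-[193,177])+[0,290]).round(0))
E
```

```text
A 0.0573 -0.0257
B 0.0448 0.0221
spine 0.0381 0.0001
spine far 0.0967 0.001
tipedge [ 92. 470.]
tipspine [ 75. 422.]
x20edge [304. 443.]
x20spine [295. 394.]
```

send_path([
  [[0,-0.04,0.4,0,0],[0,0,0.4,0,0],[0,0,0.24,0,0],[0,0,0.16,0,0],[0,0,0.1,0,0],[0,0,0.08,0,0],[0,0,0.08,0,0],[0,0,0,0,0],[0,0,0,0,0]],
])

```text
clock: 7.82
ee_pos: [0.5138, 0.0746, 0.0956]
ee_rot: [[0.413, 0.911, 0.0], [0.911, -0.413, -0.0], [0.0, 0.0, -1.0]]
ft_force: [-0.4, -1.1, -0.8]
grip_width: 0.219
gripper_force: 97.6
```

```bash
python3 - <<'E'
from h import *
def caps(s):
    m=(s["img"].max(2)<45).astype(np.uint8);m[205:]=0;m[:,:200]=0;m[:,420:]=0
    n,l,st,ce=cv2.connectedComponentsWithStats(m);return [(ce[i].round(1).tolist(),int(st[i,4])) for i in range(1,n) if 60<st[i,4]<1500]
w6=load("w6");w=snap("wrist","w7")
print("w6",caps(w6));print("w7",caps(w))
p=[.5163,.0757,0];ex=np.array([.411,.912,0]);ey=np.array([.912,-.411,0])
for a,b in((.0573,-.0257),(.0448,.0221)):
    print([proj(w,p+a*ex+b*ey+[0,0,z]).round(1).tolist() for z in(.117,.111,.105)])
print(ctrl.get_obs()["ft_force"])
E
```

```text
w6 [([309.0, 84.0], 156), ([339.4, 85.2], 100), ([279.1, 122.6], 345), ([362.7, 143.4], 319)]
w7 [([243.8, 125.4], 758), ([402.9, 155.0], 623)]
[[257.2, 126.4], [260.3, 125.5], [263.1, 124.7]]
[[390.3, 160.8], [387.2, 158.4], [384.5, 156.2]]
[ 0.37478271  0.36225189 -1.26769187]
```

Both steels are sprung down equally: the caps moved outward about 13 px each, roughly 0.09 rad. I'll make the stroke.

send_path([
  [[-0.12,0,0,0,0],[-0.2,0,0,0,0],[-0.22,0,0,0,0],[-0.22,0,0,0,0],[-0.22,0,0,0,0],[-0.22,0,0,0,0],[-0.22,0,0,0,0],[-0.22,0,0,0,0],[-0.22,0,0,0,0],[-0.22,0,0,0,0],[-0.22,0,0,0,0],[-0.12,0,0,0,0],[0,0,0,0,0]],
])

```text
clock: 8.95
ee_pos: [0.4624, -0.037, 0.0952]
ee_rot: [[0.414, 0.91, -0.002], [0.91, -0.414, -0.001], [-0.002, -0.001, -1.0]]
ft_force: [-0.3, -1.1, -0.5]
grip_width: 0.219
gripper_force: 97.7
```

```bash
python3 - <<'E'
from h import *
def caps(s):
    m=(s["img"].max(2)<45).astype(np.uint8);m[205:]=0;m[:,:200]=0;m[:,420:]=0
    n,l,st,ce=cv2.connectedComponentsWithStats(m);return [(ce[i].round(1).tolist(),int(st[i,4])) for i in range(1,n) if 60<st[i,4]<1500]
w=snap("wrist","w8");print(caps(w));o=ctrl.get_obs();print(o["ft_force"],o["ee_pos"])
p=[.5163,.0757,0];ex=np.array([.411,.912,0]);ey=np.array([.912,-.411,0])
for a,b in((.0573,-.0257),(.0448,.0221)):print(proj(w,p+a*ex+b*ey+[0,0,.117]).round(1).tolist())
c=np.array([.5163,.0757,0])+.051*ex-.0018*ey;print("knife x",(c-o["ee_pos"])@o["ee_rot"][:,0]-.0375)
E
```

```text
[]
[-0.18808793 -0.85244398 -0.97264548] [ 0.46273536 -0.03651133  0.09518072]
[244.6, -293.0]
[407.4, -249.5]
knife x 0.1379531006533109
```

```bash
python3 - <<'E'
from h import *
c=snap("scene","scene9");crop(c,220,180,160,110,5,"s9")
e=np.array([.4627,-.0365,0]);ex=np.array([.414,.91,0])
for kx,kz in((.15,0),(.15,.044),(.02,0)):print(kx,kz,((proj(c,e+(kx+.0375)*ex+[0,0,.0952-.0139+kz])-[220,180])*5).round())
for X in([.516,.138,.116],[.5543,.107,.118]):print(((proj(c,X)-[220,180])*5).round())
E
```

```text
0.15 0 [251. 272.]
0.15 0.044 [241. 218.]
0.02 0 [494. 240.]
[259. 264.]
[276. 188.]
```

View pics/s9.png

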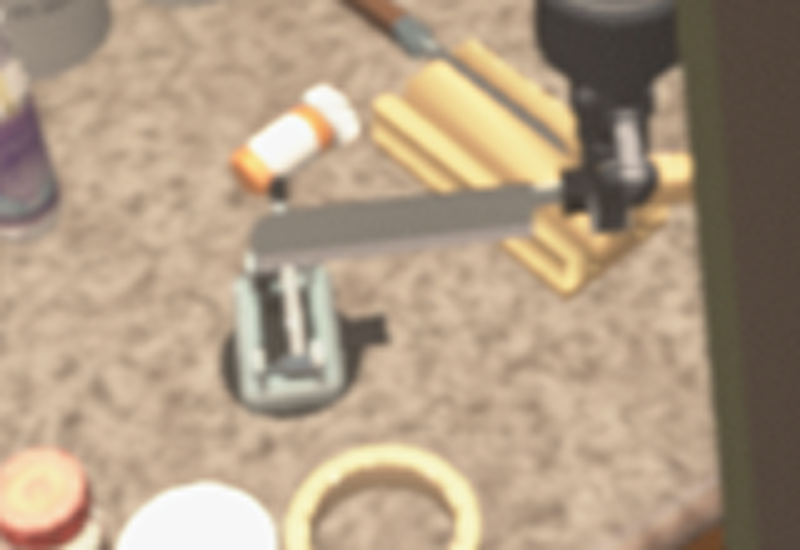

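The picture shows the blade still over the V, with its tip at about (252,235) and the far cap at (278,188). The near cap isn't obvious, so I'll measure it against the unpressed view.

```bash
python3 - <<'E'
from h import *
for t in("scene0","scene6","scene9"):
    c=load(t)["img"].max(2);print(t);print(c[210:242,264:284])
c=load("scene9")
for th in(0,.05,.1):
  for A,d in(([.516,.138,.116],[-.91,.41]),([.5543,.107,.118],[.91,-.41])):
    print(th,proj(c,np.array(A)+[d[0]*.076*th,d[1]*.076*th,-.059*th]).round(1))
E
```

```text
scene0
[[189 190 202 230 243 246 247 247 247 247 247 247 247 246 245 240 230 212
  185 164]
 [192 196 218 240 247 247 247 247 247 247 247 247 246 243 237 225 204 178
  163 160]
 [188 188 196 221 243 248 248 247 247 246 246 245 241 233 218 193 169 160
  164 174]
 [184 174 169 178 216 244 248 247 247 245 242 239 229 212 185 165 156 162
  173 176]
 [183 174 163 159 175 220 243 247 246 242 233 220 197 173 160 160 166 171
  174 173]
 [190 181 168 157 158 180 217 236 240 228 192 159 141 140 147 162 171 176
  175 172]
 [194 188 173 160 154 160 177 209 219 187 133 101 100 122 148 164 173 173
  171 169]
 [191 182 168 157 154 155 159 174 178 145  97  75  85 120 150 167 172 170
  169 172]
 [181 170 157 147 149 155 157 162 158 130  87  68  82 121 155 168 173 172
  169 170]
 [175 159 146 141 151 161 167 166 162 137  92  69  80 117 153 167 173 175
  174 172]
 [175 163 148 145 154 163 166 168 168 150 116  98 104 130 158 169 172 177
  179 175]
 [181 173 164 161 167 168 168 167 170 168 160 158 160 164 170 173 174 177
  177 174]
 [184 181 179 179 179 178 173 172 175 179 186 197 192 173 169 175 177 177
[... 6489 characters left out ...]
[204 204 200 193 183 167 141 108  97  96 102 132 196 229 224 202 185 163
  170 198]
 [204 209 209 209 207 186 140  98  82  88 112 147 201 229 226 208 186 161
  174 204]
 [208 214 216 218 219 199 151 104  82  91 128 159 194 225 225 194 151 146
  183 213]
 [214 213 211 212 218 208 170 124  94  91 108 125 162 215 225 185 126 132
  185 216]
 [214 213 205 205 217 218 193 144 100  87  89  95 136 204 226 191 122 123
  183 215]
 [206 209 200 202 218 220 202 154 101  83  80  83 127 200 227 198 129 119
  178 215]
 [199 206 199 201 216 220 212 168 106  81  77  80 122 197 228 209 143 119
  174 213]]
0 [271.8 232.7]
0 [275.3 217.6]
0.05 [272.1 234.6]
0.05 [275.3 217.3]
0.1 [272.3 236.5]
0.1 [275.3 216.9]
```

Near cap has moved about 3 px and far cap about 0.8 px, as predicted for roughly 0.08-0.1 rad, so both are sprung at the tip end. I'll draw clear, lift and turn back.

Converted, -0.025 m is -0.5, -0.012 m is -0.24.

send_path([
  [[-0.24,0,0,0,0],[-0.24,0,0,0,0],[-0.2,0,0,0,0],[0,0,-0.5,0,0],[0,0,-0.5,0,0],[0,0,-0.5,0,0],[0,0,0,0.118,0],[0,0,0,0.118,0],[0,0,0,0.118,0],[0,0,0,0.118,0],[0,0,0,0.118,0],[0,0,0,0.118,0],[0,0,0,0.118,0],[0,0,0,0.12,0],[0,0,0,0,0],[0,0,0,0,0]],
])

```text
clock: 10.38
ee_pos: [0.4493, -0.0662, 0.17]
ee_rot: [[0.98, 0.201, -0.001], [0.201, -0.98, 0.0], [-0.001, -0.0, -1.0]]
ft_force: [0.1, 0.1, -2.4]
grip_width: 0.22
gripper_force: 98.1
```

```bash
python3 - <<'E'
from h import *
o=ctrl.get_obs();R=o["ee_rot"];print(np.arctan2(R[1,0],R[0,0]),R.T@(np.array([.4471,-.0561,.0239])-o["ee_pos"]))
E
```

```text
0.2024155717877714 [-5.24714246e-05 -1.03279136e-02  1.46153313e-01]
```

Converted, -0.0103 m is -0.206, 0.03 m is 0.6.

send_path([
  [[0,-0.206,0.4,0,0],[0,0,0.6,0,0],[0,0,0.6,0,0],[0,0,0.52,0,0],[0,0,0,0,0],[0,0,0,0,0]],
])

```text
clock: 10.88
ee_pos: [0.4463, -0.0559, 0.0634]
ee_rot: [[0.98, 0.2, -0.004], [0.2, -0.98, 0.001], [-0.004, -0.002, -1.0]]
ft_force: [1.0, -1.0, -1.5]
grip_width: 0.217
gripper_force: 97.9
```

```bash
python3 - <<'E'
from h import *
P=[]
for i in range(8):
    w=ctrl.snapshot("wrist");o=ctrl.get_obs();P.append(np.r_[o["ee_pos"],np.arctan2(o["ee_rot"][1,0],o["ee_rot"][0,0])])
P=np.array(P);print(P.mean(0).round(4),P.std(0).round(4),o["clock"])
R=o["ee_rot"];print(R.T@(np.array([.4468,-.0561,.0239])-P.mean(0)[:3]))
np.savez("w10.npz",**w);crop(w,230,0,200,150,4,"w10")
E
```

```text
[ 0.4487 -0.0565  0.0655  0.1995] [0.0004 0.0001 0.0004 0.0004] 11.2833
[-0.00190628 -0.00085992  0.04160927]
```

View pics/w10.png

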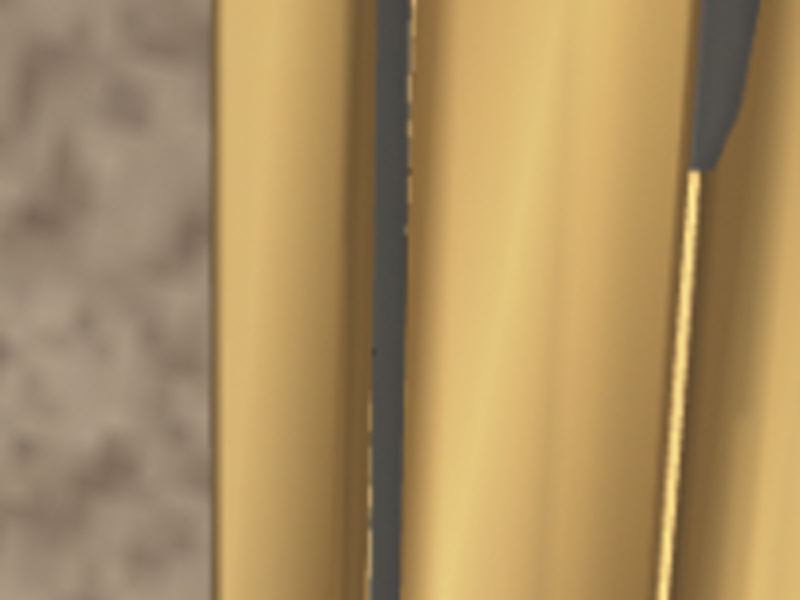

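The view shows the blade along crop columns 386-393. The slot floor shows through as a bright line from (369,560) on its left to (411,50) on its right, so there is a slight yaw between knife and slot. I'll compute it.

```bash
python3 - <<'E'
from h import *
w=load("w10");o=ctrl.get_obs();R=o["ee_rot"];e=np.array([.4487,-.0565,0]);a=.1995;ex=np.array([np.cos(a),np.sin(a),0]);ey=np.array([np.sin(a),-np.cos(a),0])
def L(n,p,q,z):
    A,B=[onz(w,230+u/4,v/4,z)-e for u,v in(p,q)];print(n,"near",(A@ex).round(4),(A@ey).round(4),"far",(B@ex).round(4),(B@ey).round(4),"ang",np.arctan2((B-A)@ey,(B-A)@ex).round(4))
L("slot left edge floor",(367,595),(375,350),.010)
L("slot right edge floor",(406,235),(413,10),.010)
L("slot line",(367,595),(413,10),.010)
L("other floor R",(671,590),(700,175),.010)
L("other floor L",(657,590),(688,175),.010)
L("tray left",(212,595),(213,10),.038)
L("spine",(386,595),(393,10),.0956)
E
```

```text
slot left edge floor near 0.0418 -0.0011 far 0.0764 0.0001 ang 0.0353
slot right edge floor near 0.0917 0.0044 far 0.1204 0.0052 ang 0.0291
slot line near 0.0418 -0.0011 far 0.1204 0.0052 ang 0.0809
other floor R near 0.0426 0.0437 far 0.0997 0.0449 ang 0.0205
other floor L near 0.0426 0.0416 far 0.0997 0.0432 ang 0.0277
tray left near 0.0451 -0.0206 far 0.1126 -0.0186 ang 0.0302
spine near 0.0517 0.0008 far 0.0964 0.0013 ang 0.0113
```

Careful with the scale: shifts go in units of 50 mm. That gives: -0.0004 m is -0.008, 0.007 m is 0.14.

send_path([
  [[0,-0.008,0,0.018,0],[0,0,0.12,0,0],[0,0,0.14,0,0],[0,0,0.14,0,0],[0,0,0,0,0]],
])

```text
clock: 11.7
ee_pos: [0.4462, -0.0556, 0.0427]
ee_rot: [[0.984, 0.18, -0.003], [0.18, -0.984, 0.001], [-0.003, -0.001, -1.0]]
ft_force: [0.0, -0.7, -1.5]
grip_width: 0.217
gripper_force: 97.9
```

send_path([
  [[0,0,0.12,0,0],[0,0,0.12,0,0],[0,0,0.12,0,0],[0,0,0,0,0],[0,0,0,0,0]],
])

```text
clock: 12.12
ee_pos: [0.4471, -0.0558, 0.0258]
ee_rot: [[0.984, 0.18, -0.001], [0.18, -0.984, 0.0], [-0.001, -0.001, -1.0]]
ft_force: [-0.0, 1.1, -3.1]
grip_width: 0.218
gripper_force: 97.9
```

Converted, 0.001 m is 0.02.

send_path([
  [[0,0,0.02,0,0],[0,0,0.02,0,0],[0,0,0,0,0],[0,0,0,0,0]],
])

```text
clock: 12.45
ee_pos: [0.4476, -0.0559, 0.0245]
ee_rot: [[0.984, 0.18, 0.0], [0.18, -0.984, -0.0], [0.0, 0.0, -1.0]]
ft_force: [-0.7, 0.8, -2.1]
grip_width: 0.219
gripper_force: 97.9
```

send_path([
  [[0,0,0,0,0.3],[0,0,0,0,0.4],[0,0,0,0,0.6],[0,0,0,0,1],[0,0,0,0,1],[0,0,0,0,1],[0,0,0,0,1],[0,0,0,0,1]],
], squeeze=20)

```text
clock: 13.12
ee_pos: [0.4476, -0.0559, 0.0243]
ee_rot: [[0.984, 0.18, 0.0], [0.18, -0.984, -0.0], [0.0, 0.0, -1.0]]
ft_force: [0.0, -0.2, 0.4]
grip_width: 1.001
gripper_force: 0.0
```

Converted, -0.04 m is -0.8, -0.035 m is -0.7.

send_path([
  [[0,0,-0.2,0,1],[0,0,-0.4,0,1],[0,0,-0.7,0,1],[0,0,-0.8,0,1],[0,0,-0.8,0,1],[0,0,-0.8,0,1],[0,0,-0.8,0,1],[0,0,0,0,1],[0,0,0,0,1],[0,0,0,0,1]],
])

```text
clock: 13.95
ee_pos: [0.4469, -0.0558, 0.2489]
ee_rot: [[0.984, 0.18, -0.0], [0.18, -0.984, 0.0], [-0.0, -0.0, -1.0]]
ft_force: [-0.1, -0.2, -0.4]
grip_width: 1.006
gripper_force: 0.0
```

```bash
python3 - <<'E'
from h import *
s=snap("wrist","w11");g=s["img"].astype(int)
# spine: grey dark pixels (low saturation) per row; predicted spine
t=np.array([.5743,-.0521,0]);a=.174;tx=np.array([np.cos(a),np.sin(a),0]);ty=np.array([-np.sin(a),np.cos(a),0])
for x in(-.07,-.05,-.02,.01,.04):
    q=proj(s,t+x*tx+.02*ty+[0,0,.054]).round().astype(int)
    if not 0<=q[1]<400: print(x,q);continue
    r=g[q[1]];u=np.arange(max(0,q[0]-14),min(640,q[0]+14));m=u[(np.ptp(r[u],axis=1)<22)&(r[u].max(1)<110)]
    if len(m):
        X=onz(s,m.mean(),q[1],.054)-t;print(x,q,len(m),"y=",(X@ty).round(4))
    else: print(x,q,"none")
m=(g.max(2)<60).astype(np.uint8);q=proj(s,t-.11*tx+.02*ty+[0,0,.055]).astype(int);y0,x0=q[1]-25,q[0]-25
k,l,st,ce=cv2.connectedComponentsWithStats(m[y0:y0+50,x0:x0+50])
for i in range(1,k):
    if st[i,4]>40:X=onz(s,*(ce[i]+[x0,y0]),.053)-t;print("ferrule",st[i,4],(X@tx).round(4),(X@ty).round(4))
s0=load("w2")
E
```

```text
-0.07 [322 117] 2 y= 0.019
-0.05 [323  96] 2 y= 0.0191
-0.02 [323  63] 2 y= 0.0184
0.01 [323  29] 2 y= 0.0186
0.04 [323  -6]
ferrule 68 -0.1097 0.0269
ferrule 85 -0.1115 0.0122
```

```bash
python3 -c "
from rig import ctrl
print(ctrl.sign_off())"
```

```text
the job is handed in; nothing more can be done
None
```

I drew the knife heel to tip through the V in one stroke, with both steels sprung about 0.09 rad where I measured them (heel and tip). It is back in its slot, edge down and released, with the arm clear, and the job is handed in; no verdict was returned.

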